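Load the plane iron into the grinding holder and lock it

TASK

Pick up the bright steel plane iron from its wooden stand and lay it flat along the green bed of the holder, cutting edge towards the end away from the red keeper, with its notch over the locating pin; go gently and feel for the pin, never forcing the blade against the holder. When the blade lies fully down on the bed, swing the red keeper all the way across over it, let go, and leave everything else on the bench as it was.

Things in the scene. Friction and masses are not known exactly. Their poses are not given: they have to be found in the camera images.
- blade_notch (a point): centre (half-way up) of the bright steel plane iron, 180 x 50 x 5 mm, 0.24-0.49 kg, and of the square 11 x 11 mm through-notch at its middle. x along the blade (cutting edge at -x, with a pale band and dark line), y across the 50 mm width (grasp by the two long edges), z up. Starts on the stand's two bars, underside 36 mm above the bench.
- blade_edge (a point): middle of the cutting edge, at the -x end of the blade, half-way up its thickness, 90 mm from the notch centre
- stand: fixed wooden stand: base 170 x 80 x 8 mm, two cross bars 18 mm wide, 60 mm long (along y), tops at 36 mm, at x = -60 and +60 mm, leaving 102 mm of finger room between them; origin under the base centre, x roughly along the blade
- holder: fixed holder: plywood base 210 x 130 x 12 mm with a green bed 130 mm long (x), 30 mm wide (y), its top 45 mm above the bench. Origin under the base centre. The blade overhangs the bed 10 mm each side, so fingers at its edges pass beside the bed. The cutting edge goes to the -x end, away from the keeper. Over 30 N between blade and holder, pin or keeper is too much.
- bed_mid (a point): middle of the bed's flat top; axes as the holder. A brass pin, 8.5 mm diameter, stands 9 mm up from the bed on its centre line (y = 0), adjusted to anywhere from x = -20 to +20 mm of this point; it is rigid, its setting is NOT measured: find it by feel or sight. A blade on top of the pin has its underside 9 mm above the bed; with the pin in the notch, its centre is 2.5 mm above.
- keeper (a joint): angle (rad) of the red keeper about its upright pivot at x = +58, y = +48 mm of the holder: 0 = open, arm along the holder's +x; 1.57 = closed stop, arm along -y over the blade (clockwise seen from above). Starts at 0 to 0.3. Arm 16 mm wide, 8 mm thick, 59 mm long; passes 3 mm above a seated blade, blocked by one that is not down. Light friction (2 N at the knob), stays put.
- keeper_knob (a point): middle of the black upright round knob on the keeper, 14 mm diameter, 28 mm tall, 50 mm from the pivot; this point is 14 mm above the arm's top, 14 mm below the knob's top and 75 mm above the bench. Pinch it from above or push it from the side.
- old_blade: bystander: a copper-brown worn blade without a notch, 130 x 38 x 5 mm, lying flat; origin under its centre, x along its length
- spray_can: bystander: upright can with blue label, 60 mm diameter, 160 mm tall; origin under its centre
- glue: bystander: upright bottle with yellow label and red cap, 48 mm diameter, 130 mm tall; origin under its centre
- mug: bystander: white mug, 80 mm diameter, 92 mm tall; origin under its centre
- tape: bystander: roll of pale tape lying flat, 84 mm diameter, 24 mm tall; origin under its centre
- pencil: bystander: red carpenter's pencil, 150 x 9 x 9 mm; origin under its centre, x along it
- square: bystander: combination square lying flat, steel rule 200 mm long, yellow stock 100 x 26 x 18 mm; origin under the stock, rule along its x
- blade: the same blade; origin under its middle, half a thickness (2.5 mm) below point blade_notch, same axes
Mind the look-alikes: they are no part of the job. What is meant by the blade is not purple or yellow, and is the larger of those in its own colour.

How it is judged:
On the way, in this order (a step that is already met when the one before it is completed fails the run):
1. the blade lies fully down on the bed, notch over the pin, edge the right way, with the keeper not yet across (z of blade_notch in the frame of holder between 0.045 and 0.0492 m and angle between blade_notch's own z axis and vertical below 0.04 rad and x of blade_notch in the frame of holder between -0.023 and 0.023 m and y of blade_notch in the frame of holder between -0.005 and 0.005 m and angle between the x axis of blade_notch and the x axis of holder, either way round below 0.12 rad and x of blade_edge in the frame of holder below -0.05 m and value of joint keeper below 0.5 rad), for 0.2 s.
2. the keeper is swung across over the blade (value of joint keeper above 1.4 rad), for 0.2 s.
At the end, for the whole second after the job is handed in: Blade flat on the bed (within 1.7 mm, tilt under 0.04 rad), pin through its notch, notch centre within 5 mm of the centre line and 23 mm of the bed middle, along the bed within 0.12 rad, edge at the end away from the keeper; keeper beyond 1.4 rad; all released and at rest (z of blade_notch in the frame of holder between 0.045 and 0.0492 m and angle between blade_notch's own z axis and vertical below 0.04 rad and x of blade_notch in the frame of holder between -0.023 and 0.023 m and y of blade_notch in the frame of holder between -0.005 and 0.005 m and angle between the x axis of blade_notch and the x axis of holder, either way round below 0.12 rad and x of blade_edge in the frame of holder below -0.05 m and value of joint keeper above 1.4 rad and linear speed of blade below 0.01 m/s and contact force between the fingers and blade below 0.05 N); the robot touches nothing.
It fails at once if the blade is forced against the holder, its pin or its keeper with more than 30 N (contact force between blade and holder above 30 N).
It fails at once if a bystander is moved by more than 15 mm (distance of any of old_blade, spray_can, glue, mug, tape, pencil, square from where it was at the start of the episode above 0.015 m).
It also fails if it takes over 72 s, if anything falls off the work surface, if the arm or the gripper's body presses on something with over 40 N, if the wrist force passes 120 N, or if a joint passes its speed limit or range.

ROBOT

A 7-joint arm with a two-finger parallel gripper is mounted at the origin on the work surface. World frame = base frame: x ahead of the robot, y to its left, z up, the work surface at z = 0. Lengths are in m, angles in rad, forces in N, time in s.
With the tool pointing down it reaches from about 0.4 to 0.85 m from the base axis. Payload 4.4 kg.
Tool frame: the origin (TCP) lies on the mounting face of the last link; the fingertips stand ctrl.nose_length ahead of it and the grasp point (between the pads) lies 180 mm ahead of it (ctrl.nose_length is the distance from the TCP to the fingertips, in m); y points along the fingers, z is the direction in which the jaws open and shut, and the axes are right-handed (so a half turn about y gives the same grasp; the last joint's range is limited). The gripper opens to 94 mm and grips with 3 to 60 N. Pads are 16 mm wide; open, the fingers measure 119 mm over their backs; the gripper's body (75 mm by 177 mm) begins 78 mm behind the grasp point.
Start: joints at [1.207, 0.628, 0.038, 1.517, -0.027, 0.996, -0.02], TCP at [0.191, -0.621, 0.405] pointing down, gripper open.
Joint ranges: [-3.06, 3.06], [-0.37, 2.12], [-1.25, 1.32], [0.18, 2.47], [-1.1, 4.24], [0.23, 1.98], [-2.94, 2.94]. Speed limits (rad/s): [2.57, 2.57, 3.14, 3.14, 3.14, 3.14, 3.14].

INTERFACE

Orientations are given as a rotation vector (axis times angle).
In Python, from workcell import ctrl gives the robot as it stands.
- The arm moves only by the tool move_arm, never from a script. Its arguments are lists of equal length, an entry for each row: "slide": the shift along the tool's x, y, z in mm, a list of three; "rotation": the turn, a rotation vector about the tool's x, y, z in rad, a list of three. A call has 1 to 5 rows; each row is the pose to reach, as a shift and turn from the pose measured when the call began, along the tool's axes at that moment; what a row does not reach only later rows make up. A row lasts 1/12 s, in which the tool goes at most 41.7 mm and 7.16 degrees, less where a joint would pass 70% of its speed; a pose out of reach is approached as far as the arm can. A call with a gripper value outside its range is refused whole. "gripper" is the finger opening in mm, from 0 to 94, set as the call begins (left out, the last holds). The fingers move at their own pace and stop on an object; "newtons" is the grip in N (left out, the last holds). Time passes only in rows, so rows that repeat a pose let the fingers close. It gives the time, the measured TCP pose, the force and the opening at its end, in the units of the state.
- ctrl.sense(): the state, without advancing time (a new reading comes with each control period).
- ctrl.snapshot(name): name is "scene" or "top" or "wrist"; returns (picture, depth): 384x512x3 uint8, blue, green, red; 384x512 float32, m along the optical axis (not along the pixel's ray), 0 where there is no reading.
- ctrl.camera_params(name): a dict with "fx", "fy", "cx", "cy" (pixels), "view" (4x4, takes a point from world to camera coordinates). Camera axes: x right, y down, z forward; pixel columns grow to the right and rows downward; lengths in m; the calibration is good to about 2 mm. A picture is of the moment at which its call begins: read the wrist's pose just before it. camera_params takes no time and is no camera call; for the wrist camera it gives the pose at the moment of the call.
- ctrl.hand_in(): hands the job in, once; it reports no verdict.
The state is a dict: "time_s": time; "joints": joint angles; "qd": joint speeds; "tau": joint torques, N m; "ee_pos": TCP position; "eef_rot": TCP orientation; "force": force on the tool from outside, world axes, zero at the start; "moment": the same for the moment, N m; "finger_gap": finger opening in m.
Only numpy, scipy, OpenCV 4.12 (cv2) and the standard library are available. Lean on these libraries where they do the work, as an engineer would, in place of code of your own. Each camera call takes 0.05 s, during which the arm holds its last target. There are 200 camera calls.

## Working session

There is one attempt and no reset: what is moved stays moved. The work goes in short steps, Python scripts to look and compute and a tool call to move; the robot and the scene stay as the last step left them, time stands still between calls to the robot, and variables do not carry over. Pictures are saved under pics/ and viewed, about 8 in all and at most 12, crops included, and the job is handed in when it is done.

Besides the shell and the picture viewer there is one more tool, called after ">>>" as name(argument=value, ...) on one line, values as JSON. move_arm: Moves the arm, as the interface text tells. Its arguments: {"type":"object","properties":{"slide":{"type":"array","items":{"type":"array","items":{"type":"number"}}},"rotation":{"type":"array","items":{"type":"array","items":{"type":"number"}}},"gripper":{"type":"number"},"newtons":{"type":"number"}},"required":["slide","rotation"]}

```bash
ls; mkdir -p pics; cat > h.py <<'E'
import numpy as np, cv2
from scipy.spatial.transform import Rotation as R
from workcell import ctrl
def cloud(name):
    p=ctrl.camera_params(name); img,d=ctrl.snapshot(name)
    v,u=np.mgrid[:d.shape[0],:d.shape[1]]
    c=np.stack([(u-p['cx'])/p['fx']*d,(v-p['cy'])/p['fy']*d,d],-1)
    T=np.linalg.inv(np.array(p['view'])); W=c@T[:3,:3].T+T[:3,3]; W[d==0]=np.nan
    return img,W
def ray(p,u,v,z):
    T=np.linalg.inv(np.array(p['view'])); r=T[:3,:3]@[(u-p['cx'])/p['fx'],(v-p['cy'])/p['fy'],1]; o=T[:3,3]
    return o+r*(z-o[2])/r[2]
E
python3 - <<'E'
from h import *
s=ctrl.sense(); print({k:np.round(v,3) for k,v in s.items()}, ctrl.nose_length); print(R.from_rotvec(s['eef_rot']).as_matrix().round(2))
for n in ['top','scene']:
    img,W=cloud(n); np.save(n+'.npy',W); cv2.imwrite(f'pics/{n}0.png',img)
    T=np.linalg.inv(np.array(ctrl.camera_params(n)['view']));print(n,T.round(2).tolist())
E
```

```text
pics
{'time_s': np.float64(0.0), 'joints': array([ 1.207,  0.629,  0.038,  1.518, -0.027,  0.996, -0.02 ]), 'qd': array([-0.   ,  0.001, -0.003, -0.   , -0.001, -0.   ,  0.001]), 'tau': array([-1.0000e-03, -5.4971e+01,  1.1440e+00, -1.8662e+01, -5.2000e-02,
        2.4000e-02,  0.0000e+00]), 'ee_pos': array([ 0.191, -0.621,  0.404]), 'eef_rot': array([-0.31 ,  2.063, -2.059]), 'force': array([-0.18 ,  0.394,  0.173]), 'moment': array([-0.071,  0.026,  0.008]), 'finger_gap': np.float64(0.094)} 0.1992
[[-0.96 -0.    0.29]
 [-0.29  0.   -0.96]
 [-0.   -1.   -0.  ]]
top [[-0.0, -0.99, 0.16, 0.29], [-1.0, -0.0, -0.02, 0.03], [0.02, -0.16, -0.99, 1.5], [0.0, 0.0, 0.0, 1.0]]
scene [[-0.35, 0.69, -0.63, 1.29], [0.94, 0.27, -0.23, 0.29], [0.02, -0.67, -0.74, 0.97], [0.0, 0.0, 0.0, 1.0]]
```

View pics/top0.png

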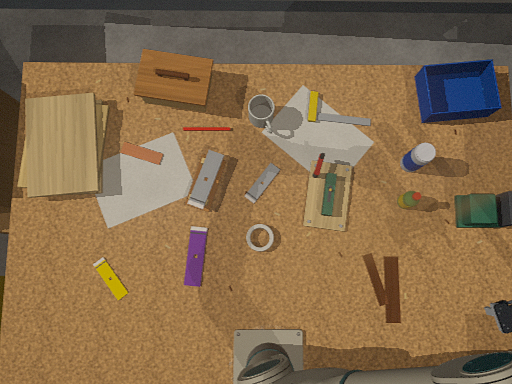

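View pics/scene0.png

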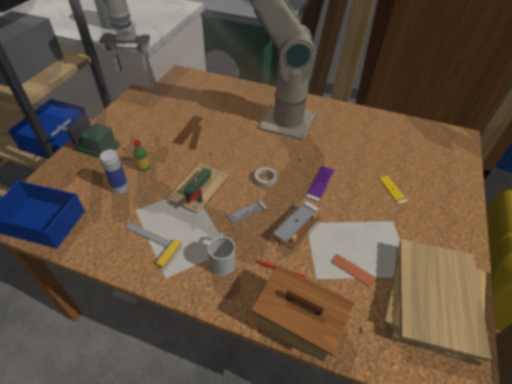

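Candidates in the top view are a large grey blade at (206,178), a small grey one at (263,183), a purple one at (196,256) and a yellow one at (110,279). The large grey one fits: it is steel-coloured, the larger of the two greys, and on a stand. I'll confirm it in an enlarged crop and measure.

```bash
python3 - <<'E'
from h import *
img=cv2.imread('pics/top0.png'); W=np.load('top.npy')
cv2.imwrite('pics/crop1.png',cv2.resize(img[140:240,180:360],None,fx=4.4,fy=4.4,interpolation=cv2.INTER_CUBIC))
hsv=cv2.cvtColor(img,cv2.COLOR_BGR2HSV)
def rect(name,m,box,zr):
    x0,y0,x1,y1=box; b=np.zeros(m.shape,bool); b[y0:y1,x0:x1]=1
    P=W[m&b&(W[...,2]>zr[0])&(W[...,2]<zr[1])]
    if len(P)<5: print(name,len(P)); return
    r=cv2.minAreaRect((P[:,:2]*1000).astype(np.float32)); print(name,len(P),np.round(r[0]),np.round(r[1]),round(r[2],1),'z',np.median(P[:,2]).round(4))
allm=np.ones(img.shape[:2],bool)
rect('blade',allm,(180,140,232,215),(.03,.06))
rect('holderbase',allm,(295,150,360,240),(.006,.02))
rect('holder all',allm,(295,150,360,240),(.006,.2))
rect('green',(hsv[...,0]>60)&(hsv[...,0]<95)&(hsv[...,1]>60),(295,150,360,240),(.035,.06))
rect('red',((hsv[...,0]<8)|(hsv[...,0]>172))&(hsv[...,1]>120),(305,145,335,182),(.03,.2))
rect('knob',hsv[...,2]<60,(305,145,335,182),(.065,.2))
rect('small',allm,(240,160,285,205),(.006,.06))
E
```

```text
blade 981 [556. 196.] [ 62. 181.] 71.4 z 0.0419
holderbase 2366 [ 513. -187.] [203. 284.] 89.4 z 0.0125
holder all 2987 [ 513. -187.] [203. 284.] 89.4 z 0.0138
green 143 [ 509. -186.] [ 29. 126.] 81.8 z 0.0458
red 81 [ 592. -154.] [15. 58.] 72.4 z 0.0621
knob 12 [ 618. -162.] [8. 8.] 85.1 z 0.0854
small 310 [551.  18.] [138. 141.] 89.6 z 0.0076
```

View pics/crop1.png

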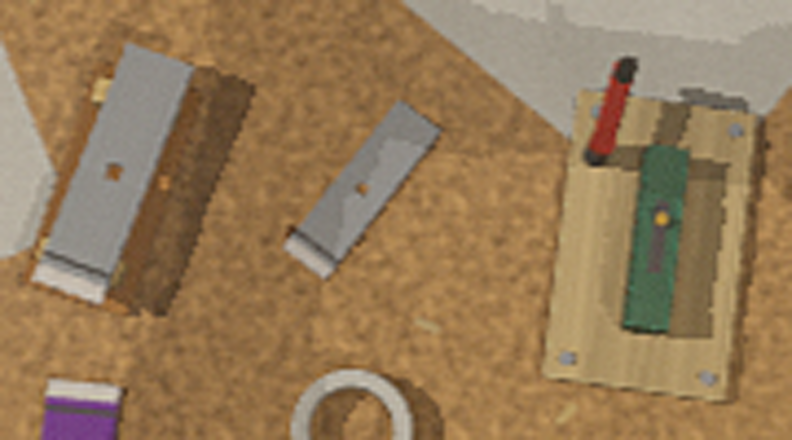

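The crop confirms it: the large steel blade on the stand, notch at crop (114,172), with its edge band at the near end (68,283). In the holder the brass pin shows at crop (661,217), the keeper is open at the far left, and the bed is green.

```bash
cat >> h.py <<'E'
def go(x,y,z,zyaw):
    """slide mm / rotvec in tool axes to get TCP at x,y,z, tool y down, tool z at yaw zyaw (deg)"""
    s=ctrl.sense(); R0=R.from_rotvec(s['eef_rot']).as_matrix()
    a=np.radians(zyaw); zz=np.array([np.cos(a),np.sin(a),0]); yy=np.array([0,0,-1.]); M=np.stack([np.cross(yy,zz),yy,zz],1)
    d=R0.T@(np.array([x,y,z])-s['ee_pos'])*1000; r=R.from_matrix(R0.T@M).as_rotvec()
    print('t',round(float(s['time_s']),2),'pos',np.round(s['ee_pos'],4),'zyaw',np.degrees(np.arctan2(R0[1,2],R0[0,2])).round(2),'F',np.round(s['force'],1),'gap',round(float(s['finger_gap']),4))
    print(' slide',d.round(1),'rot',r.round(3),'rows',max(np.linalg.norm(d)/41.7,np.degrees(np.linalg.norm(r))/7.16).round(1))
E
python3 - <<'E'
from h import *
img=cv2.imread('pics/top0.png'); W=np.load('top.npy'); p=ctrl.camera_params('top')
def P(u,v,z): return ray(p,180+u/4.4,140+v/4.4,z)[:2].round(4)
print('notch',P(114,172,.041),'edge',P(68,283,.041),'back',P(160,57,.041))
a=P(68,283,.041);b=P(160,57,.041);print('yaw',np.degrees(np.arctan2(*(b-a)[::-1])),np.linalg.norm(b-a))
a=P(647,328,.045);b=P(666,146,.045);print('bed',a,b,(a+b)/2,np.degrees(np.arctan2(*(b-a)[::-1])),np.linalg.norm(b-a))
print('pin',P(661,217,.054),'knob',P(627,68,.089),'pivot',P(595,157,.061))
s=ctrl.sense();R0=R.from_rotvec(s['eef_rot']).as_matrix();T=np.linalg.inv(np.array(ctrl.camera_params('wrist')['view']))
print((R0.T@(T[:3,3]-s['ee_pos'])).round(3),(R0.T@T[:3,:3]).round(2).tolist(), ctrl.camera_params('wrist')['fx'])
go(.47,-.17,.40,-97)
E
```

```text
notch [0.5534 0.1909] edge [0.4752 0.2212] back [0.6359 0.1601]
yaw -20.817382996536924 0.1719235295123969
bed [ 0.4438 -0.1795] [ 0.5721 -0.1956] [ 0.50795 -0.18755] -7.152496336968844 0.12930622568151937
pin [ 0.5202 -0.1895] knob [ 0.6177 -0.1631] pivot [ 0.561  -0.1435]
[-0.065  0.021 -0.   ] [[-0.0, 0.97, 0.23], [0.0, -0.23, 0.97], [1.0, 0.0, -0.0]] 315.4792479642041
t 0.1 pos [ 0.1907 -0.6211  0.4039] zyaw -72.94 F [-0.3  0.3 -0.2] gap 0.0939
 slide [-399.4    4.4 -349.3] rot [0.002 0.42  0.   ] rows 12.7
```

>>> move_arm(slide=[[-33, 0, -24], [-66, 0, -48], [-99, 0, -71], [-132, 0, -95], [-165, 0, -119]], rotation=[[0, 0, 0], [0, 0, 0], [0, 0, 0], [0, 0, 0], [0, 0, 0]])

```text
time_s: 0.52
ee_pos: [0.3142, -0.4572, 0.4037]
eef_rot: [-0.309, 2.064, -2.059]
force: [1.4, -0.4, 1.0]
finger_gap: 0.0942
```

>>> move_arm(slide=[[-33, 0, -24], [-66, 0, -48], [-99, 0, -71], [-132, 0, -95], [-165, 0, -119]], rotation=[[0, 0, 0], [0, 0, 0], [0, 0, 0], [0, 0, 0], [0, 0, 0]])

```text
time_s: 0.93
ee_pos: [0.4378, -0.2933, 0.4038]
eef_rot: [-0.31, 2.065, -2.059]
force: [0.5, 0.3, -0.3]
finger_gap: 0.0942
```

```bash
python3 - <<'E'
from h import *
go(.52,-.187,.40,-97)
E
```

```text
t 0.93 pos [ 0.4378 -0.2933  0.4038] zyaw -72.97 F [ 0.5  0.3 -0.3] gap 0.0942
 slide [-109.7    4.   -77.6] rot [0.003 0.419 0.001] rows 3.4
```

Motion tracks well.

>>> move_arm(slide=[[-28, 1, -20], [-55, 2, -40], [-83, 3, -60], [-110, 4, -78], [-110, 4, -78]], rotation=[[0, 0.105, 0], [0, 0.21, 0], [0, 0.315, 0], [0, 0.42, 0], [0, 0.42, 0]])

```text
time_s: 1.35
ee_pos: [0.5243, -0.1792, 0.3993]
eef_rot: [-0.126, -2.169, 2.155]
force: [0.8, 0.7, -0.8]
finger_gap: 0.0945
```

```bash
python3 - <<'E'
from h import *
go(.555,.19,.40,-111)
img,W=cloud('wrist'); np.save('wh.npy',W); cv2.imwrite('pics/wh.png',img)
E
```

```text
t 1.35 pos [ 0.5243 -0.1792  0.3993] zyaw -96.65 F [ 0.8  0.7 -0.8] gap 0.0945
 slide [  12.3    1.7 -370.3] rot [0.007 0.25  0.001] rows 8.9
```

View pics/wh.png

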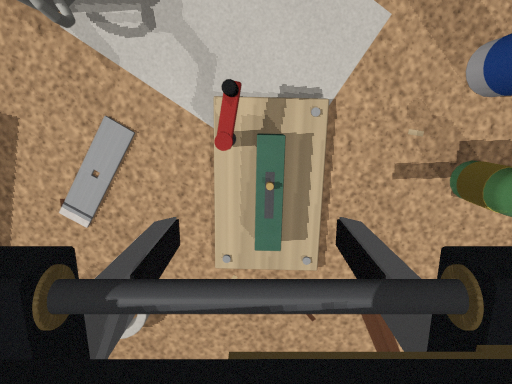

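The wrist view shows the bed from (271,134) to (268,250), the pin at (269,187), the keeper pivot at (224,141) and the knob at (230,88). Measuring holder, pin and keeper.

```bash
cat >> h.py <<'E'
def fit(P):
    r=cv2.minAreaRect((P[:,:2]*1000).astype(np.float32)); b=cv2.boxPoints(r)/1000
    e=[b[1]-b[0],b[2]-b[1]]; d=max(e,key=np.linalg.norm); d=d*np.sign(d[0])
    return np.round(np.array(r[0])/1000,4),np.round(r[1],1),np.degrees(np.arctan2(d[1],d[0])).round(2),np.median(P[:,2]).round(4)
E
python3 - <<'E'
from h import *
img=cv2.imread('pics/wh.png'); W=np.load('wh.npy'); hsv=cv2.cvtColor(img,cv2.COLOR_BGR2HSV)
H,S,V=cv2.split(hsv)
box=np.zeros(H.shape,bool); box[75:275,205:340]=1
z=W[...,2]
m=box&(z>.038)&(z<.056); m[:, :240]=0
print('bed',fit(W[m]),m.sum())
m=box&(z>.006)&(z<.02); print('base',fit(W[m]),m.sum())
m=box&(H>12)&(H<35)&(S>110)&(z>.046)&(z<.07);m[:,:255]=0;m[:,285:]=0; print('pin',W[m].mean(0).round(4),m.sum(),fit(W[m])[1] if m.sum()>4 else '')
m=box&((H<8)|(H>172))&(S>120)&(z>.05)&(z<.075); print('keeper',fit(W[m]),m.sum())
m=box&(z>.08)&(z<.12); print('knob',fit(W[m]),m.sum())
E
```

```text
bed (array([ 0.5312, -0.1872]), array([ 41.2, 176.4]), np.float32(-2.29), np.float64(0.0443)) 3181
base (array([ 0.5086, -0.1866]), array([130.4, 209.6]), np.float32(-7.89), np.float64(0.0112)) 14581
pin [ 0.5207 -0.1883  0.0529] 50 [7.4 7.5]
keeper (array([ 0.5958, -0.1553]), array([17.3, 67.3]), np.float32(-18.66), np.float64(0.0605)) 937
knob (array([ 0.6199, -0.1618]), array([13.4, 13. ]), np.float32(82.48), np.float64(0.0878)) 210
```

>>> move_arm(slide=[[2, 0, -41], [4, 0, -82], [6, 0, -123], [8, 0, -164], [10, 0, -205]], rotation=[[0, 0, 0], [0, 0, 0], [0, 0, 0], [0, 0, 0], [0, 0, 0]])

```text
time_s: 1.82
ee_pos: [0.5353, 0.0215, 0.4001]
eef_rot: [-0.124, -2.164, 2.157]
force: [0.1, -0.1, -0.3]
finger_gap: 0.0937
```

```bash
python3 - <<'E'
from h import *
go(.555,.19,.38,-111)
E
```

```text
t 1.82 pos [0.5353 0.0215 0.4001] zyaw -96.68 F [ 0.1 -0.1 -0.3] gap 0.0937
 slide [  -0.    20.7 -169.5] rot [0.003 0.25  0.003] rows 4.1
```

>>> move_arm(slide=[[0, 4, -40], [0, 8, -80], [0, 12, -120], [0, 18, -155], [0, 21, -170]], rotation=[[0, 0.06, 0], [0, 0.12, 0], [0, 0.18, 0], [0, 0.25, 0], [0, 0.25, 0]])

```text
time_s: 2.23
ee_pos: [0.5545, 0.1951, 0.3787]
eef_rot: [-0.367, -2.027, 2.017]
force: [0.1, -0.2, 0.6]
finger_gap: 0.0937
```

```bash
python3 - <<'E'
from h import *
img,W=cloud('wrist'); np.save('wb.npy',W); cv2.imwrite('pics/wb.png',img)
hsv=cv2.cvtColor(img,cv2.COLOR_BGR2HSV);H,S,V=cv2.split(hsv); z=W[...,2]
near=np.hypot(W[...,0]-.5534,W[...,1]-.191)<.13
m=near&(z>.034)&(z<.055)&(S<60)
n,l,st,c=cv2.connectedComponentsWithStats(m.astype(np.uint8)); i=1+st[1:,4].argmax(); m=l==i
print('blade',fit(W[m]),st[i],c[i])
# notch: hole inside blade outline
f=np.zeros_like(m,np.uint8); cv2.drawContours(f,cv2.findContours(m.astype(np.uint8),0,2)[0],-1,1,-1)
h=(f>0)&~m; n,l,st,c=cv2.connectedComponentsWithStats(h.astype(np.uint8))
p=ctrl.camera_params('wrist')
for k in range(1,n):
    if st[k,4]>15: print('hole',c[k],st[k],ray(p,*c[k],.041).round(4))
go(.555,.19,.38,-111)
E
```

```text
blade (array([0.5542, 0.1936]), array([ 50.9, 179.8]), np.float32(-20.22), np.float64(0.0402)) [ 235   91   52  173 8293] [261.14482093 175.25648137]
hole [260.95454545 182.50909091] [256 178  11  11 110] [0.5543 0.1945 0.041 ]
t 2.28 pos [0.5544 0.1962 0.3782] zyaw -110.53 F [ 0.1  1.3 -0.9] gap 0.094
 slide [-2.7 -1.8  5.6] rot [0.004 0.008 0.005] rows 0.2
```

View pics/wb.png

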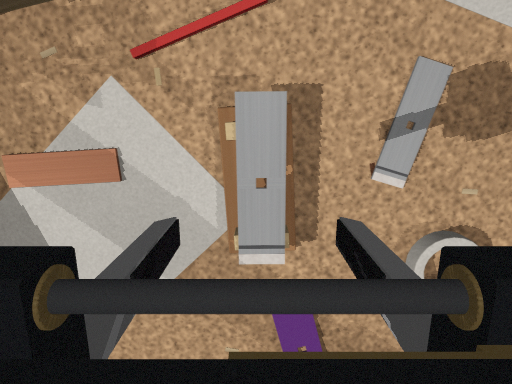

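The blade lies upright in the image with its notch at (261,183). It measures 51x180 mm at z≈0.040 with yaw −20.2°, and the cutting edge faces the robot, so the right way for the holder. Descending.

```bash
python3 -c "
from h import *
go(.5542,.1938,.2185,-110.2)"
```

```text
t 2.28 pos [0.5544 0.1962 0.3782] zyaw -110.53 F [ 0.1  1.3 -0.9] gap 0.094
 slide [ -1.5 159.7   3. ] rot [ 0.004 -0.006  0.005] rows 3.8
```

>>> move_arm(slide=[[-1, 30, 2], [-1.5, 60, 3], [-1.5, 90, 3], [-1.5, 120, 3], [-1.5, 130, 3]], rotation=[[0.004, -0.006, 0.005], [0.004, -0.006, 0.005], [0.004, -0.006, 0.005], [0.004, -0.006, 0.005], [0.004, -0.006, 0.005]])

```text
time_s: 2.7
ee_pos: [0.553, 0.1904, 0.2445]
eef_rot: [-0.356, -2.022, 2.031]
force: [-0.2, 0.2, -1.0]
finger_gap: 0.094
```

```bash
python3 -c "
from h import *
go(.5542,.1938,.2185,-110.2)"
```

```text
t 2.7 pos [0.553  0.1904 0.2445] zyaw -110.24 F [-0.2  0.2 -1. ] gap 0.094
 slide [-0.1 26.  -3.7] rot [-0.005 -0.001  0.005] rows 0.6
```

>>> move_arm(slide=[[0, 9, -1], [0, 18, -3], [0, 26, -3.5], [0, 26, -3.5], [0, 26, -3.5]], rotation=[[-0.005, 0, 0.005], [-0.005, 0, 0.005], [-0.005, 0, 0.005], [-0.005, 0, 0.005], [-0.005, 0, 0.005]])

```text
time_s: 3.12
ee_pos: [0.5544, 0.1934, 0.219]
eef_rot: [-0.363, -2.029, 2.03]
force: [-0.3, -0.3, 0.3]
finger_gap: 0.0944
```

```bash
python3 -c "
from h import *
go(.5542,.1938,.2185,-110.2)"
```

```text
t 3.12 pos [0.5544 0.1934 0.219 ] zyaw -110.24 F [-0.3 -0.3  0.3] gap 0.0944
 slide [ 0.3  0.5 -0.3] rot [-0.    -0.001 -0.001] rows 0.0
```

>>> move_arm(slide=[[0, 0, 0], [0, 0, 0], [0, 0, 0], [0, 0, 0], [0, 0, 0]], rotation=[[0, 0, 0], [0, 0, 0], [0, 0, 0], [0, 0, 0], [0, 0, 0]], gripper=40, newtons=30)

```text
time_s: 3.53
ee_pos: [0.5544, 0.1935, 0.2193]
eef_rot: [-0.363, -2.03, 2.03]
force: [-0.3, 0.6, 0.2]
finger_gap: 0.064
```

>>> move_arm(slide=[[0, 0, 0], [0, 0, 0], [0, 0, 0], [0, 0, 0], [0, 0, 0]], rotation=[[0, 0, 0], [0, 0, 0], [0, 0, 0], [0, 0, 0], [0, 0, 0]])

```text
time_s: 3.95
ee_pos: [0.5544, 0.1933, 0.2194]
eef_rot: [-0.363, -2.029, 2.03]
force: [-0.8, -1.4, 2.1]
finger_gap: 0.0492
```

```bash
python3 -c "
from h import *
go(.5542,.1938,.33,-110.2)"
```

```text
t 3.95 pos [0.5544 0.1933 0.2194] zyaw -110.23 F [-0.8 -1.4  2.1] gap 0.0492
 slide [   0.3 -110.6   -0.4] rot [-0.    -0.001 -0.001] rows 2.7
```

>>> move_arm(slide=[[0, -10, 0], [0, -30, 0], [0, -55, 0], [0, -80, 0], [0, -105, 0]], rotation=[[0, 0, 0], [0, 0, 0], [0, 0, 0], [0, 0, 0], [0, 0, 0]])

```text
time_s: 4.37
ee_pos: [0.5539, 0.1934, 0.3255]
eef_rot: [-0.362, -2.029, 2.03]
force: [0.7, 1.0, -2.3]
finger_gap: 0.0498
```

```bash
python3 - <<'E'
from h import *
img,W=cloud('wrist'); cv2.imwrite('pics/held.png',img); p=ctrl.camera_params('wrist')
s=ctrl.sense(); R0=R.from_rotvec(s['eef_rot']).as_matrix()
L=(W-s['ee_pos'])@R0*1000   # tool frame mm
m=(L[...,1]>165)&(L[...,1]<195)&(abs(L[...,2])<32)&(abs(L[...,0])<120)&(cv2.cvtColor(img,cv2.COLOR_BGR2HSV)[...,1]<70)
P=L[m]; print(m.sum(),P.min(0),P.max(0),np.median(P[:,1])); print(np.polyfit(P[:,0],P[:,1],1),np.polyfit(P[:,2],P[:,1],1))
print(fit(W[m]))
go(.5207,-.1883,.33,-97.9)
E
```

```text
24697 [-87.03013406 165.00209632 -31.98375756] [ 70.21120569 194.95569685  31.98923269] 184.3169192583836
[-1.14411944e-02  1.83819182e+02] [1.79491393e-03 1.84081622e+02]
(array([0.5649, 0.1913]), array([ 64.1, 157.2]), np.float32(-20.08), np.float64(0.1463))
t 4.42 pos [0.5556 0.1937 0.3304] zyaw -110.24 F [ 0.6 -0.7 -0.7] gap 0.0494
 slide [-99.4  -0.8 370.5] rot [ 0.004 -0.215 -0.007] rows 9.2
```

View pics/held.png

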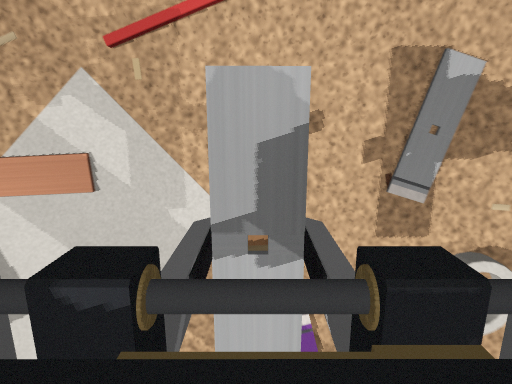

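The blade is held level with its notch at (258,244), between the pads. Working out the notch offset in the tool frame.

```bash
python3 - <<'E'
from h import *
img=cv2.imread('pics/held.png'); p=ctrl.camera_params('wrist'); s=ctrl.sense(); R0=R.from_rotvec(s['eef_rot']).as_matrix()
S=cv2.cvtColor(img,cv2.COLOR_BGR2HSV)[...,1]
m=(S>70).astype(np.uint8); m[:225]=0;m[265:]=0;m[:,:235]=0;m[:,285:]=0
n,l,st,c=cv2.connectedComponentsWithStats(m)
zt=s['ee_pos'][2]-.1785
for k in range(1,n):
    x,y,w,h,a=st[k]; print(st[k])
    for u,v in [(x,y+h/2),(x+w,y+h/2),(x+w/2,y),(x+w/2,y+h)]:
        print('  tool mm',(R0.T@(ray(p,u-.5,v-.5,zt)-s['ee_pos'])*1000).round(1))
for u,v in [(206,66),(311,66)]: print('back end',(R0.T@(ray(p,u,v,zt)-s['ee_pos'])*1000).round(1))
E
```

```text
[248 235  20  16 316]
  tool mm [ -1.  178.5  -5.6]
  tool mm [ -1.1 178.5   5. ]
  tool mm [ -5.5 178.5  -0.3]
  tool mm [  3.5 178.5  -0.3]
back end [-89.4 179.2 -24.6]
back end [-89.3 178.9  24.8]
```

>>> move_arm(slide=[[-10, 0, 36], [-20, 0, 75], [-30, 0, 114], [-41, 0, 153], [-51, 0, 190]], rotation=[[0, 0, 0], [0, 0, 0], [0, 0, 0], [0, 0, 0], [0, 0, 0]])

```text
time_s: 4.83
ee_pos: [0.537, -0.0041, 0.3297]
eef_rot: [-0.37, -2.036, 2.028]
force: [1.3, -0.3, -3.4]
finger_gap: 0.0494
```

```bash
python3 - <<'E'
from h import *
go(.5207,-.1883,.33,-97.9)
E
```

```text
t 4.83 pos [ 0.537  -0.0041  0.3297] zyaw -110.24 F [ 1.3 -0.3 -3.4] gap 0.0494
 slide [-48.4  -0.8 178.5] rot [ 0.004 -0.215 -0.007] rows 4.4
```

>>> move_arm(slide=[[-11, 0, 40], [-22, 0, 80], [-33, 0, 120], [-43, 0, 160], [-48, 0, 178]], rotation=[[0, -0.05, 0], [0, -0.1, 0], [0, -0.15, 0], [0, -0.2, -0.005], [0, -0.215, -0.007]])

```text
time_s: 5.25
ee_pos: [0.5186, -0.1941, 0.3291]
eef_rot: [-0.153, -2.148, 2.147]
force: [-0.1, -1.2, -2.1]
finger_gap: 0.0494
```

```bash
python3 - <<'E'
from h import *
go(.5207,-.1883,.26,-97.9)
E
```

```text
t 5.25 pos [ 0.5186 -0.1941  0.3291] zyaw -98.19 F [-0.1 -1.2 -2.1] gap 0.0494
 slide [-1.3 69.1 -6. ] rot [ 0.    -0.005  0.   ] rows 1.7
```

>>> move_arm(slide=[[-1, 20, -5], [-1, 40, -6], [-1, 60, -6], [-1, 69, -6], [-1, 69, -6]], rotation=[[0, -0.005, 0], [0, -0.005, 0], [0, -0.005, 0], [0, -0.005, 0], [0, -0.005, 0]])

```text
time_s: 5.67
ee_pos: [0.5195, -0.1879, 0.258]
eef_rot: [-0.143, -2.149, 2.146]
force: [-0.8, 0.2, -2.6]
finger_gap: 0.0494
```

>>> move_arm(slide=[[0, 0, 0], [0, 0, 0]], rotation=[[0, 0, 0], [0, 0, 0]])

```text
time_s: 5.83
ee_pos: [0.5197, -0.1877, 0.2585]
eef_rot: [-0.143, -2.15, 2.147]
force: [-1.3, 1.3, -2.9]
finger_gap: 0.0491
```

```bash
python3 - <<'E'
from h import *
go(.5207,-.1883,.242,-97.9)
img,W=cloud('wrist'); 
c=np.hstack([cv2.resize(img[60:270,190:330],None,fx=2.5,fy=2.5),cv2.resize(img[225:265,240:280],(525,525),interpolation=0)[:, :440]])
cv2.imwrite('pics/over.png',c); print(c.shape)
go(.5207,-.1883,.242,-97.9)
E
```

```text
t 5.83 pos [ 0.5197 -0.1877  0.2585] zyaw -97.88 F [-1.3  1.3 -2.9] gap 0.0491
 slide [-1.2 16.5  0.4] rot [0.001 0.    0.004] rows 0.4
(525, 790, 3)
t 5.88 pos [ 0.5198 -0.1878  0.2588] zyaw -97.88 F [-0.3  0.3 -3.2] gap 0.0494
 slide [-1.  16.8  0.4] rot [0.001 0.    0.004] rows 0.4
```

View pics/over.png

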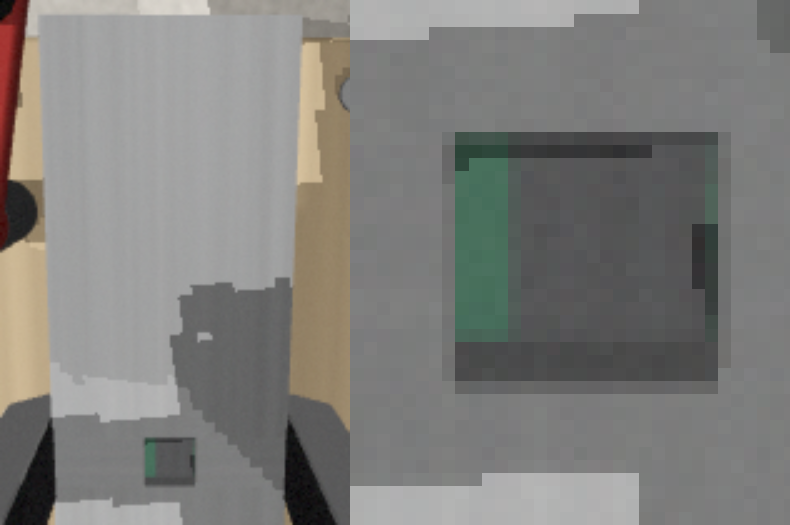

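Through the notch I see the bed's dark slot about 0.9 mm right of the notch centre (+tool z). The pin is still hidden behind the far edge, as geometry predicts. I'll go down to just above the pin and look again.

>>> move_arm(slide=[[-1, 5, 0.8], [-1, 10, 0.8], [-1, 15, 0.8], [-1, 17.5, 0.8], [-1, 17.5, 0.8]], rotation=[[0, 0, 0.004], [0, 0, 0.004], [0, 0, 0.004], [0, 0, 0.004], [0, 0, 0.004]])

```text
time_s: 6.3
ee_pos: [0.5203, -0.1885, 0.2406]
eef_rot: [-0.147, -2.151, 2.148]
force: [0.4, 0.5, -3.2]
finger_gap: 0.0492
```

```bash
python3 - <<'E'
from h import *
img,W=cloud('wrist'); 
cv2.imwrite('pics/over2.png',cv2.resize(img[225:265,238:278],(520,520),interpolation=0))
go(.5207,-.1886,.23,-97.9)
p=ctrl.camera_params('wrist');print(p['cx'],p['cy'])
E
```

```text
t 6.35 pos [ 0.5205 -0.1886  0.2409] zyaw -97.88 F [-0.2 -0.3 -2.7] gap 0.0493
 slide [-0.2 10.9 -0. ] rot [0.001 0.    0.001] rows 0.3
257.47969898347935 193.46189929160752
```

View pics/over2.png

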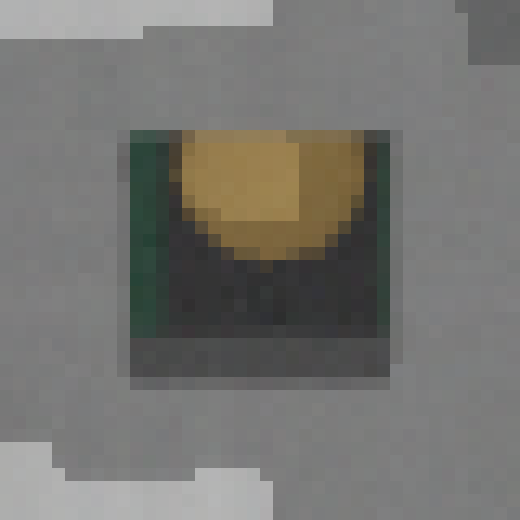

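```bash
python3 - <<'E'
from h import *
p=ctrl.camera_params('wrist'); s=ctrl.sense(); R0=R.from_rotvec(s['eef_rot']).as_matrix()
def T(u,v,z): return (R0.T@(ray(p,238+u/13-.5,225+v/13-.5,z)-s['ee_pos'])*1000).round(2)
zt=s['ee_pos'][2]-.1785
print('notch far/near/left/right',T(260,130,zt),T(260,385,zt),T(130,260,zt),T(390,260,zt))
print('pin near',T(267,262,.054),'left/right',T(175,180,.054),T(364,180,.054))
E
```

```text
notch far/near/left/right [ -5.61 178.5   -0.41] [  5.56 178.5   -0.41] [ 5.0000e-02  1.7851e+02 -5.7400e+00] [3.0000e-02 1.7849e+02 4.9200e+00]
pin near [ 3.5700e+00  1.8687e+02 -1.2000e-01] left/right [ -0.19 186.87  -4.07] [ -0.2  186.86   4.05]
```

Offset of pin from notch: about −0.6 mm in x and +0.35 mm in z, within the 1.25 mm clearance. Correcting and lowering gently.

>>> move_arm(slide=[[-0.6, 0, 0.4], [-0.6, 1.5, 0.4], [-0.6, 3, 0.4], [-0.6, 4.5, 0.4], [-0.6, 5.5, 0.4]], rotation=[[0, 0, 0], [0, 0, 0], [0, 0, 0], [0, 0, 0], [0, 0, 0]])

```text
time_s: 6.77
ee_pos: [0.521, -0.1891, 0.2352]
eef_rot: [-0.147, -2.151, 2.149]
force: [-0.3, 0.4, -3.1]
finger_gap: 0.0495
```

```bash
python3 - <<'E'
from h import *
go(.5211,-.189,.2288,-97.9)
E
```

```text
t 6.77 pos [ 0.521  -0.1891  0.2352] zyaw -97.88 F [-0.3  0.4 -3.1] gap 0.0495
 slide [-0.1  6.4 -0.1] rot [0.001 0.    0.001] rows 0.2
```

>>> move_arm(slide=[[0, 0.8, 0], [0, 1.6, 0], [0, 2.4, 0], [0, 3.2, 0], [0, 4, 0]], rotation=[[0, 0, 0], [0, 0, 0], [0, 0, 0], [0, 0, 0], [0, 0, 0]])

```text
time_s: 7.18
ee_pos: [0.521, -0.1891, 0.2311]
eef_rot: [-0.147, -2.151, 2.149]
force: [0.8, 0.4, -3.1]
finger_gap: 0.0494
```

```bash
python3 - <<'E'
from h import *
go(.5211,-.189,.2288,-97.9)
E
```

```text
t 7.18 pos [ 0.521  -0.1891  0.2311] zyaw -97.88 F [ 0.8  0.4 -3.1] gap 0.0494
 slide [-0.1  2.3 -0.1] rot [0.001 0.    0.001] rows 0.1
```

Still free, now well below pin-top height. Feeling for the bed in 0.4 mm steps.

>>> move_arm(slide=[[0, 0.4, 0], [0, 0.8, 0], [0, 1.2, 0], [0, 1.6, 0]], rotation=[[0, 0, 0], [0, 0, 0], [0, 0, 0], [0, 0, 0]])

```text
time_s: 7.52
ee_pos: [0.521, -0.1891, 0.2295]
eef_rot: [-0.148, -2.151, 2.149]
force: [-1.0, 0.1, -2.9]
finger_gap: 0.0493
```

>>> move_arm(slide=[[0, 0.3, 0], [0, 0.6, 0], [0, 0.6, 0]], rotation=[[0, 0, 0], [0, 0, 0], [0, 0, 0]])

```text
time_s: 7.77
ee_pos: [0.521, -0.1891, 0.2289]
eef_rot: [-0.148, -2.151, 2.149]
force: [0.8, 0.1, -3.3]
finger_gap: 0.0491
```

>>> move_arm(slide=[[0, 0.2, 0], [0, 0.4, 0], [0, 0.4, 0]], rotation=[[0, 0, 0], [0, 0, 0], [0, 0, 0]])

```text
time_s: 8.02
ee_pos: [0.521, -0.1891, 0.2285]
eef_rot: [-0.148, -2.151, 2.149]
force: [0.1, -0.1, -2.4]
finger_gap: 0.0497
```

>>> move_arm(slide=[[0, 0.2, 0], [0, 0.4, 0], [0, 0.4, 0]], rotation=[[0, 0, 0], [0, 0, 0], [0, 0, 0]])

```text
time_s: 8.27
ee_pos: [0.521, -0.1891, 0.2284]
eef_rot: [-0.148, -2.151, 2.149]
force: [-1.8, -0.4, 1.7]
finger_gap: 0.0497
```

Contact with the bed at exactly the expected height with light force. Releasing, then lifting.

>>> move_arm(slide=[[0, 0, 0], [0, 0, 0], [0, 0, 0], [0, 0, 0], [0, 0, 0]], rotation=[[0, 0, 0], [0, 0, 0], [0, 0, 0], [0, 0, 0], [0, 0, 0]], gripper=75)

```text
time_s: 8.68
ee_pos: [0.5211, -0.1891, 0.2284]
eef_rot: [-0.148, -2.151, 2.149]
force: [-0.2, -0.5, -0.3]
finger_gap: 0.0748
```

>>> move_arm(slide=[[0, -5, 0], [0, -25, 0], [0, -60, 0], [0, -95, 0], [0, -125, 0]], rotation=[[0, 0, 0], [0, 0, 0], [0, 0, 0], [0, 0, 0], [0, 0, 0]])

```text
time_s: 9.1
ee_pos: [0.5211, -0.1893, 0.3557]
eef_rot: [-0.149, -2.151, 2.149]
force: [0.2, 0.7, 0.4]
finger_gap: 0.0751
```

```bash
cat > chk.py <<'E'
from h import *
import sys
img,W=cloud('wrist'); cv2.imwrite(f'pics/{sys.argv[1]}.png',img)
o=np.array([.5086,-.1866]); a=np.radians(-7.89); Rz=np.array([[np.cos(a),np.sin(a)],[-np.sin(a),np.cos(a)]])
L=W.copy(); L[...,:2]=(W[...,:2]-o)@Rz.T; L*=1000
S=cv2.cvtColor(img,cv2.COLOR_BGR2HSV)[...,1]
m=(abs(L[...,1])<29)&(L[...,0]>-90)&(L[...,0]<115)&(L[...,2]>38)&(L[...,2]<58)&(S<60)
n,l,st,c=cv2.connectedComponentsWithStats(m.astype(np.uint8)); m=l==1+st[1:,4].argmax()
P=L[m]; print('blade in holder',cv2.minAreaRect(P[:,:2].astype(np.float32)),P[:,0].min(),P[:,0].max())
A=np.c_[P[:,:2],np.ones(len(P))]; f=np.linalg.lstsq(A,P[:,2],rcond=None)[0]; print('top plane tilt',f[:2].round(4),'z at pin',(f@[12,0,1]).round(2))
k=(L[...,2]>80)&(L[...,2]<100)&(abs(L[...,0]-80)<60)&(abs(L[...,1])<70)
if k.sum(): 
    q=np.array(fit(W[k])[0]); h=Rz@(q-o)*1000; print('knob',q,h,'angle',np.arctan2(-(h[1]-48),h[0]-58),k.sum())
E
python3 chk.py placed; python3 -c "
from h import *
go(.52,-.188,.36,-97.9)"
```

```text
blade in holder ((13.148933410644531, 0.08041000366210938), (50.12575149536133, 177.7963104248047), 89.96021270751953) -75.7373300969035 102.03038276743385
top plane tilt [-0.0016  0.0006] z at pin 49.2
knob [ 0.6201 -0.1619] [107.05386801  39.77196681] angle 0.16618761229375675 302
t 9.15 pos [ 0.5228 -0.19    0.361 ] zyaw -97.9 F [ 1.3 -1.   3.8] gap 0.0749
 slide [ 3.   1.  -1.6] rot [-0.001  0.    -0.01 ] rows 0.1
```

View pics/placed.png

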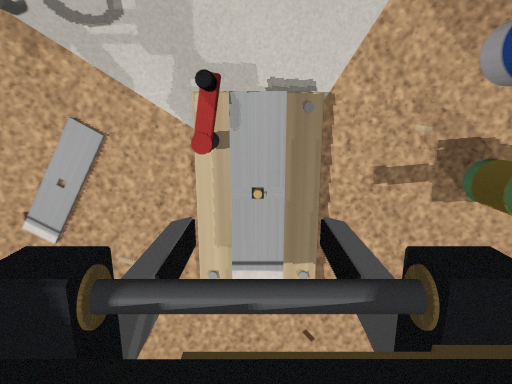

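The blade is seated: its top plane is flat (0.002 rad), centred at (13,0) mm in the holder, with the brass pin visible inside the notch at (258,193). The knob is at (206,80), keeper angle 0.17. Next I pinch the knob with the jaws turned to the mid-arc tangent.

```bash
python3 - <<'E'
from h import *
print(ctrl.sense()['joints'].round(2))
go(.6201,-.1619,.33,-143)
E
```

```text
[ 0.26  0.55  0.05  1.84 -0.04  0.75 -1.37]
t 9.15 pos [ 0.5228 -0.19    0.361 ] zyaw -97.9 F [ 1.3 -1.   3.8] gap 0.0749
 slide [-92.2  32.  -41.3] rot [ 0.003  0.787 -0.01 ] rows 6.3
```

>>> move_arm(slide=[[-20, 6, -10], [-40, 12, -20], [-60, 20, -30], [-80, 28, -38], [-92, 32, -41]], rotation=[[0, 0.12, 0], [0, 0.24, 0], [0, 0.36, 0], [0, 0.48, 0], [0, 0.6, -0.005]], gripper=45)

```text
time_s: 9.57
ee_pos: [0.6217, -0.1601, 0.3293]
eef_rot: [-0.701, -1.794, 1.787]
force: [0.2, -1.2, 0.6]
finger_gap: 0.0462
```

```bash
python3 - <<'E'
from h import *
go(.6201,-.1619,.30,-143)
E
```

```text
t 9.57 pos [ 0.6217 -0.1601  0.3293] zyaw -132.46 F [ 0.2 -1.2  0.6] gap 0.0462
 slide [ 0.1 29.3  2.5] rot [ 0.006  0.184 -0.003] rows 1.5
```

>>> move_arm(slide=[[0, 8, 2], [0, 16, 2], [0, 24, 2], [0, 29, 2], [0, 29, 2]], rotation=[[0, 0.09, 0], [0, 0.184, 0], [0.005, 0.184, 0], [0.005, 0.184, 0], [0.005, 0.184, 0]])

```text
time_s: 9.98
ee_pos: [0.62, -0.1613, 0.2991]
eef_rot: [-0.831, -1.668, 1.67]
force: [0.0, -0.5, 0.3]
finger_gap: 0.0451
```

```bash
python3 - <<'E'
from h import *
go(.6201,-.1619,.267,-143)
E
```

```text
t 9.98 pos [ 0.62   -0.1613  0.2991] zyaw -142.87 F [ 0.  -0.5  0.3] gap 0.0451
 slide [-0.5 32.1  0.2] rot [-0.     0.002 -0.002] rows 0.8
```

>>> move_arm(slide=[[-0.5, 10, 0], [-0.5, 20, 0], [-0.5, 28, 0], [-0.5, 32, 0], [-0.5, 32, 0]], rotation=[[0, 0, 0], [0, 0, 0], [0, 0, 0], [0, 0, 0], [0, 0, 0]])

```text
time_s: 10.4
ee_pos: [0.6198, -0.1617, 0.2656]
eef_rot: [-0.828, -1.667, 1.669]
force: [0.1, -0.2, 0.2]
finger_gap: 0.0453
```

>>> move_arm(slide=[[0, 0, 0], [0, 0, 0], [0, 0, 0], [0, 0, 0], [0, 0, 0]], rotation=[[0, 0, 0], [0, 0, 0], [0, 0, 0], [0, 0, 0], [0, 0, 0]], gripper=10, newtons=8)

```text
time_s: 10.82
ee_pos: [0.6199, -0.1617, 0.266]
eef_rot: [-0.829, -1.667, 1.67]
force: [0.2, 0.7, 1.0]
finger_gap: 0.0154
```

```bash
python3 - <<'E'
from h import *
o=np.array([.5086,-.1866]); a=np.radians(-7.89); M=np.array([[np.cos(a),-np.sin(a)],[np.sin(a),np.cos(a)]])
for d in [.17,.35,.6,.85,1.1,1.3,1.45,1.57]:
    q=o+M@(np.array([58+50*np.cos(d),48-50*np.sin(d)])/1000); print(d,end=' '); go(*q,.267,-143)
E
```

```text
0.17 t 10.82 pos [ 0.6199 -0.1617  0.266 ] zyaw -142.87 F [0.2 0.7 1. ] gap 0.0154
 slide [-0.6 -1.  -0. ] rot [-0.001  0.002 -0.   ] rows 0.0
0.35 t 10.82 pos [ 0.6199 -0.1617  0.266 ] zyaw -142.87 F [0.2 0.7 1. ] gap 0.0154
 slide [-5.1 -1.   7.8] rot [-0.001  0.002 -0.   ] rows 0.2
0.6 t 10.82 pos [ 0.6199 -0.1617  0.266 ] zyaw -142.87 F [0.2 0.7 1. ] gap 0.0154
 slide [-8.9 -1.  19.6] rot [-0.001  0.002 -0.   ] rows 0.5
0.85 t 10.82 pos [ 0.6199 -0.1617  0.266 ] zyaw -142.87 F [0.2 0.7 1. ] gap 0.0154
 slide [-9.6 -1.  32.1] rot [-0.001  0.002 -0.   ] rows 0.8
1.1 t 10.82 pos [ 0.6199 -0.1617  0.266 ] zyaw -142.87 F [0.2 0.7 1. ] gap 0.0154
 slide [-7.3 -1.  44.3] rot [-0.001  0.002 -0.   ] rows 1.1
1.3 t 10.82 pos [ 0.6199 -0.1617  0.266 ] zyaw -142.87 F [0.2 0.7 1. ] gap 0.0154
 slide [-3.3 -1.  53.5] rot [-0.001  0.002 -0.   ] rows 1.3
1.45 t 10.82 pos [ 0.6199 -0.1617  0.266 ] zyaw -142.87 F [0.2 0.7 1. ] gap 0.0154
 slide [ 0.9 -1.  59.7] rot [-0.001  0.002 -0.   ] rows 1.4
1.57 t 10.82 pos [ 0.6199 -0.1617  0.266 ] zyaw -142.87 F [0.2 0.7 1. ] gap 0.0154
 slide [ 4.9 -1.  64.2] rot [-0.001  0.002 -0.   ] rows 1.5
```

>>> move_arm(slide=[[0, 0, 0], [-2.5, 0, 4], [-5, 0, 8], [-7, 0, 13.5], [-9, 0, 19.5]], rotation=[[0, 0, 0], [0, 0, 0], [0, 0, 0], [0, 0, 0], [0, 0, 0]])

```text
time_s: 11.23
ee_pos: [0.6112, -0.1811, 0.2662]
eef_rot: [-0.834, -1.67, 1.67]
force: [5.8, 0.2, -6.7]
finger_gap: 0.0136
```

```bash
cat > arc.py <<'E'
from h import *
o=np.array([.5086,-.1866]); a=np.radians(-7.89); M=np.array([[np.cos(a),-np.sin(a)],[np.sin(a),np.cos(a)]])
h=M.T@(ctrl.sense()['ee_pos'][:2]-o)*1000; print('grip angle',np.arctan2(48-h[1],h[0]-58))
for d in [.72,.85,.97,1.1,1.2,1.3,1.45,1.6]:
    q=o+M@(np.array([58+50*np.cos(d),48-50*np.sin(d)])/1000); print(d,end=' '); go(*q,.266,-143)
E
python3 arc.py
```

```text
grip angle 0.5868534236211781
0.72 t 11.23 pos [ 0.6112 -0.1811  0.2662] zyaw -142.85 F [ 5.8  0.2 -6.7] gap 0.0136
 slide [0.5 0.1 6.9] rot [ 0.002  0.003 -0.004] rows 0.2
0.85 t 11.23 pos [ 0.6112 -0.1811  0.2662] zyaw -142.85 F [ 5.8  0.2 -6.7] gap 0.0136
 slide [ 0.5  0.1 13.4] rot [ 0.002  0.003 -0.004] rows 0.3
0.97 t 11.23 pos [ 0.6112 -0.1811  0.2662] zyaw -142.85 F [ 5.8  0.2 -6.7] gap 0.0136
 slide [ 1.3  0.1 19.3] rot [ 0.002  0.003 -0.004] rows 0.5
1.1 t 11.23 pos [ 0.6112 -0.1811  0.2662] zyaw -142.85 F [ 5.8  0.2 -6.7] gap 0.0136
 slide [ 2.9  0.1 25.6] rot [ 0.002  0.003 -0.004] rows 0.6
1.2 t 11.23 pos [ 0.6112 -0.1811  0.2662] zyaw -142.85 F [ 5.8  0.2 -6.7] gap 0.0136
 slide [ 4.7  0.1 30.3] rot [ 0.002  0.003 -0.004] rows 0.7
1.3 t 11.23 pos [ 0.6112 -0.1811  0.2662] zyaw -142.85 F [ 5.8  0.2 -6.7] gap 0.0136
 slide [ 6.9  0.1 34.8] rot [ 0.002  0.003 -0.004] rows 0.8
1.45 t 11.23 pos [ 0.6112 -0.1811  0.2662] zyaw -142.85 F [ 5.8  0.2 -6.7] gap 0.0136
 slide [11.1  0.  41. ] rot [ 0.002  0.003 -0.004] rows 1.0
1.6 t 11.23 pos [ 0.6112 -0.1811  0.2662] zyaw -142.85 F [ 5.8  0.2 -6.7] gap 0.0136
 slide [16.2  0.  46.5] rot [ 0.002  0.003 -0.004] rows 1.2
```

>>> move_arm(slide=[[0.5, 0, 7], [0.5, 0, 13.5], [1.3, 0, 19.5], [2, 0, 22.5], [3, 0, 25.5]], rotation=[[0, 0, 0], [0, 0, 0], [0, 0, 0], [0, 0, 0], [0, 0, 0]])

```text
time_s: 11.65
ee_pos: [0.5891, -0.1955, 0.2664]
eef_rot: [-0.837, -1.669, 1.671]
force: [4.5, -2.2, -3.6]
finger_gap: 0.014
```

```bash
python3 arc.py | grep -A1 -E "grip|^1.[2-6]"
```

```text
grip angle 1.1051769917313743
0.72 t 11.65 pos [ 0.5891 -0.1955  0.2664] zyaw -142.91 F [ 4.5 -2.2 -3.6] gap 0.014
--
1.2 t 11.65 pos [ 0.5891 -0.1955  0.2664] zyaw -142.91 F [ 4.5 -2.2 -3.6] gap 0.014
 slide [2.8 0.4 4.1] rot [ 0.002  0.002 -0.007] rows 0.1
1.3 t 11.65 pos [ 0.5891 -0.1955  0.2664] zyaw -142.91 F [ 4.5 -2.2 -3.6] gap 0.014
 slide [5.  0.4 8.5] rot [ 0.002  0.002 -0.007] rows 0.2
1.45 t 11.65 pos [ 0.5891 -0.1955  0.2664] zyaw -142.91 F [ 4.5 -2.2 -3.6] gap 0.014
 slide [ 9.2  0.4 14.8] rot [ 0.002  0.002 -0.007] rows 0.4
1.6 t 11.65 pos [ 0.5891 -0.1955  0.2664] zyaw -142.91 F [ 4.5 -2.2 -3.6] gap 0.014
 slide [14.3  0.3 20.3] rot [ 0.002  0.002 -0.007] rows 0.6
```

>>> move_arm(slide=[[2.5, 0, 4], [5, 0, 8.5], [7, 0, 11.7], [9, 0, 14.8], [11.5, 0, 17.5]], rotation=[[0, 0, 0], [0, 0, 0], [0, 0, 0], [0, 0, 0], [0, 0, 0]])

```text
time_s: 12.07
ee_pos: [0.5679, -0.1967, 0.2665]
eef_rot: [-0.837, -1.669, 1.671]
force: [3.4, -0.5, -1.9]
finger_gap: 0.0139
```

```bash
python3 arc.py | grep -A1 -E "grip|^1.[456]"
```

```text
grip angle 1.5278117506757731
0.72 t 12.07 pos [ 0.5679 -0.1967  0.2665] zyaw -142.9 F [ 3.4 -0.5 -1.9] gap 0.0139
--
1.45 t 12.07 pos [ 0.5679 -0.1967  0.2665] zyaw -142.9 F [ 3.4 -0.5 -1.9] gap 0.0139
 slide [-2.6  0.5 -2.9] rot [ 0.002  0.002 -0.006] rows 0.1
1.6 t 12.07 pos [ 0.5679 -0.1967  0.2665] zyaw -142.9 F [ 3.4 -0.5 -1.9] gap 0.0139
 slide [2.4 0.5 2.7] rot [ 0.002  0.002 -0.006] rows 0.1
```

>>> move_arm(slide=[[1, 0, 1], [1.8, 0, 2], [1.8, 0, 2]], rotation=[[0, 0, 0], [0, 0, 0], [0, 0, 0]])

```text
time_s: 12.32
ee_pos: [0.565, -0.1963, 0.2666]
eef_rot: [-0.837, -1.669, 1.671]
force: [3.8, -1.0, -1.5]
finger_gap: 0.0139
```

>>> move_arm(slide=[[0, 0, 0], [0, 0, 0], [0, 0, 0], [0, 0, 0], [0, 0, 0]], rotation=[[0, 0, 0], [0, 0, 0], [0, 0, 0], [0, 0, 0], [0, 0, 0]], gripper=40)

```text
time_s: 12.73
ee_pos: [0.5647, -0.1962, 0.2664]
eef_rot: [-0.836, -1.669, 1.671]
force: [0.1, 0.1, -0.0]
finger_gap: 0.0395
```

>>> move_arm(slide=[[0, -10, 0], [0, -30, 0], [0, -55, 0], [0, -80, 0], [0, -100, 0]], rotation=[[0, 0, 0], [0, 0, 0], [0, 0, 0], [0, 0, 0], [0, 0, 0]])

```text
time_s: 13.15
ee_pos: [0.5642, -0.1961, 0.3689]
eef_rot: [-0.837, -1.669, 1.671]
force: [-1.0, -0.3, -0.1]
finger_gap: 0.0399
```

```bash
python3 -c "
from h import *
go(.54,-.187,.37,-143)"
```

```text
t 13.15 pos [ 0.5642 -0.1961  0.3689] zyaw -142.9 F [-1.  -0.3 -0.1] gap 0.0399
 slide [21.9 -1.3 13.8] rot [ 0.002  0.002 -0.006] rows 0.6
```

>>> move_arm(slide=[[0, 0, 0], [0, 0, 0], [0, 0, 0]], rotation=[[0, 0, 0], [0, 0, 0], [0, 0, 0]])

```text
time_s: 13.4
ee_pos: [0.5639, -0.1959, 0.3686]
eef_rot: [-0.836, -1.669, 1.671]
force: [-0.1, -0.1, -1.3]
finger_gap: 0.0403
```

```bash
python3 chk.py closed
```

```text
blade in holder ((24.319236755371094, 0.18294143676757812), (50.350502014160156, 155.42405700683594), 89.97673034667969) -53.396026350780765 102.02759654229966
top plane tilt [0.0004 0.0022] z at pin 49.21
knob [ 0.5659 -0.1965] [58.11655543 -1.94061448] angle 1.5684624503907565 221
```

View pics/closed.png

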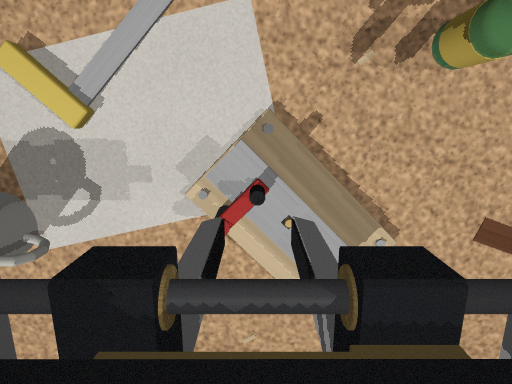

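The keeper lies across the blade (knob at (258,195), angle 1.57 rad). The blade is still flat with the pin in its notch at (288,222), and the gripper is clear. Handing in.

```bash
python3 -c "
from h import *
print(ctrl.hand_in())"
```

```text
the job is handed in; nothing more can be done
None
```

The plane iron is on the holder bed with its notch over the pin and cutting edge away from the keeper. The red keeper is swung fully across it. I handed the job in at about 13.5 s of the 72 s allowed; no verdict was reported.

- **Placing the blade:** I took the large steel blade from the stand, lined the notch up with the pin by wrist camera, and lowered it in small steps. It met the bed at the expected height, with about 5 N read at the wrist.
- **Closing the keeper:** I pinched the knob and swung it along its arc to the stop, then let go and backed off. The pull on the wrist stayed under about 10 N.
- **Blade check:** Before closing, the blade centre was 13 mm along the bed and 0.1 mm off the centre line. After closing, its top plane was at 49.2 mm (50 mm expected, within the 2 mm calibration) with about 0.002 rad of tilt.
- **Keeper check:** The keeper angle was 1.57 rad, the fingers were clear, and the wrist force was about 1 N, which is within sensor noise.
- **Disagreement:** In the last view the fingers hid the edge end of the blade. That fit came out 155 mm long and centred at 24 mm, so the position along the bed comes from the earlier unblocked view (178 mm long); the back end read 102.0 mm in both.
- **Not checked:** I did not measure the bystanders again. I felt no unexpected contact along the way.

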